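Pack the bushes home in a bearing housing

TASK

Stand the loose brass bush in the mouth of the bearing housing and let go of it, then take the packing rod from its wooden stand and push the bush, with the tight one below it, down the bore until they bottom out firmly: lean on them with a steady push of about 15 N for a second, and never load the housing, or push on the bush with the rod, with more than 25 N. Then put the rod back in its stand and let go.

Things in the scene. Friction and masses are not known exactly. Their poses are not given: they have to be found in the camera images.
- housing: Fixed aluminium bearing housing: bolted flange 80x80x10 mm under an upright tube (38 mm across, 42 mm at the lip), 105 mm high in all. Origin: centre of its underside; z up. A 20 mm bore, 2 mm countersink. In it sticks a tight brass bush, 16 mm high, its top 14 to 40 mm below the mouth; it slides down against about 6 N of friction and stays where it is left.
- mouth (a point): Centre of the bore's top, 105 mm above the bench. The bushes bottom on a spring seat at a hidden depth, different each time and found by feel: the loose bush's top is then 23 to 37 mm below this point. At the bottom the push steps up from 6 N to 9 N, then rises 3 N per further mm, to a dead stop 6 mm down (27 N).
- bush: Loose brass sleeve bush, a plain cylinder 18 mm across, 36 mm high, 50 g or so, standing upright on a fixed rubber pad (85x85x6 mm) on the bench; a loose fit (1 mm all round) in the bore. Origin: centre of its underside; z up.
- bush_center (a point): Centre of the loose bush, half-way up (18 mm above its underside).
- rod: Loose steel packing rod, 140 mm long, 0.2 kg, standing upright in the wooden stand. From its flat lower end up: shank 14 mm across and 90 mm long, collar 34 mm across and 5 mm thick, round grip 24 mm across and 45 mm long. Origin: centre of its lower end; z runs up along it.
- rod_grip (a point): Centre of the rod's grip, 117.5 mm above its lower end, 22.5 mm above the top of the collar. Fingertips may rest on the collar.
- rod_tip (a point): Centre of the flat lower end of the rod.
- stand: Fixed wooden block 70x70x50 mm with one round hole 19 mm across and 40 mm deep in the middle of its top. Origin: centre of its underside.
- stand_hole (a point): Centre of the hole's mouth, on top of the stand, 50 mm above the bench. The rod in its stand has its lower end 40 mm below this.
Things that resemble listed ones, but are neither listed nor needed, are in the scene too. Leave any orange or pink look-alike of the rod alone.

How it is judged:
By the outcome, as a careful person would: the job done as asked, in the order asked, and still so for the second after the job is handed in, with the robot touching nothing.
It also fails if it takes over 72 s, if anything falls off the work surface, if the arm or the gripper's body presses on something with over 40 N, if the wrist force passes 120 N, or if a joint passes its speed limit or range.

ROBOT

A 6-joint arm with a two-finger parallel gripper is mounted at the origin on the work surface; the furniture and walls round the work are solid. World frame = base frame: x ahead of the robot, y to its left, z up, the work surface at z = 0. Lengths are in m, angles in rad, forces in N, time in s.
With the tool pointing down it reaches from about 0.325 to 0.85 m from the base axis. Payload 15.5 kg.
Tool frame: the origin (TCP) lies at the very end of the fingers, on their centre line; the grasp point (between the pads) lies robot.grasp_offset behind it (robot.grasp_offset is the distance from the TCP to the grasp point, in m); z points along the fingers, y is the line along which they close (so a half turn about z gives the same grasp; the last joint's range is limited). The gripper opens to 91 mm and grips with 3 to 60 N. Pads are 32 mm wide; open, the fingers measure 118 mm over their backs; the gripper's body (76 mm by 178 mm) begins 60 mm behind the grasp point.
Start: joints at [-0.096, 0.494, 1.345, -0, 1.302, -0.096], TCP at [0.625, 0, 0.214] pointing down, gripper open.
Joint ranges: [-2.91, 2.91], [-0.82, 2.16], [0.22, 2.67], [-1.22, 4.37], [0.12, 2.79], [-3.08, 3.08]. Speed limits (rad/s): [1.89, 1.89, 2.57, 3.01, 3.01, 3.01].

INTERFACE

Orientations are given as a unit quaternion [x, y, z, w].
In Python, from bench import robot, snapshot gives the robot as it stands.
- The arm moves only by the tool step_arm, never from a script. Its argument "rows" is a list that holds one entry, the list of rows, each a list of 6 numbers: the shift along the world's x, y, z in mm, then the turn, a rotation vector about the world's x, y, z in rad. In form: [[[dx, dy, dz, ax, ay, az], ...]]. A call has 1 to 12 rows; each row shifts and turns the commanded pose from where the row before left it; what a row does not reach is not made up. A row lasts 1/12 s, in which the tool goes at most 41.7 mm and 7.16 degrees, less where a joint would pass 70% of its speed; a pose out of reach is approached as far as the arm can. A call is refused whole if a number of a shift passes 41.7 or a number of a turn 0.125, either way. A call with a gripper value outside its range is refused whole. "jaw" is the finger opening in mm, from 0 to 91.2, set as the call begins (left out, the last holds). The fingers move at their own pace and stop on an object; "squeeze" is the grip in N (left out, the last holds). Time passes only in rows, so rows that do not move let the fingers close. It gives the time, the measured TCP pose, the force, the opening and the grip force at its end, in the units of the state.
- robot.state(): the state, without advancing time (a new reading comes with each control period).
- snapshot(name): name is "scene" or "top" or "wrist"; returns a dict with "color" (420x560x3 uint8, red, green, blue), "z_map" (420x560 float32, m along the optical axis (not along the pixel's ray), 0 where there is no reading), "fx", "fy", "cx", "cy" (pixels), "pose" (4x4, takes a point from camera to world coordinates). Camera axes: x right, y up, looking along -z (the intrinsics and any distortion apply to the point x, -y, -z); pixel columns grow to the right and rows downward; lengths in m; the calibration is good to about 2 mm. A picture is of the moment at which its call begins.
- robot.finish_job(): hands the job in; it is judged then, once.
The state is a dict: "clock": time; "qpos": joint angles; "dq": joint speeds; "effort": joint torques, N m; "tool_pos": TCP position; "ee_rot": TCP orientation; "force": force on the tool from outside, world axes, zero at the start; "wrist_torque": the same for the moment, N m; "width": opening from 0.0 (shut) to 1.0 (fully open); "grasp_force": force on a finger pad.
Only numpy, scipy, OpenCV 4.12 (cv2) and the standard library are available. Lean on these libraries where they do the work, as an engineer would, in place of code of your own. Each camera call takes 0.05 s, during which the arm holds its last target. There are 200 camera calls.

## Working session

There is one attempt and no reset: what is moved stays moved. The work goes in short steps, Python scripts to look and compute and a tool call to move; the robot and the scene stay as the last step left them, time stands still between calls to the robot, and variables do not carry over. Pictures are saved under pics/ and viewed, at most 10 in all, crops included, and the job is handed in when it is done.

Besides the shell and the picture viewer there is one more tool, called after "Request:" as name([rows], argument=value, ...), one row to a line, values as JSON. step_arm: Moves the arm, as the interface text tells. Its arguments: {"type":"object","properties":{"rows":{"type":"array","items":{"type":"array","items":{"type":"array","items":{"type":"number"}}}},"jaw":{"type":"number"},"squeeze":{"type":"number"}},"required":["rows"]}

```bash
mkdir -p pics; ls
cat > h.py <<'E'
import numpy as np, cv2
from bench import robot, snapshot
def pts(s):
    z=s["z_map"]; v,u=np.mgrid[0:z.shape[0],0:z.shape[1]]
    P=np.stack([(u-s["cx"])/s["fx"]*z,-(v-s["cy"])/s["fy"]*z,-z],-1)
    T=np.array(s["pose"]); W=P@T[:3,:3].T+T[:3,3]; W[z==0]=np.nan
    return W
def save(n,im): cv2.imwrite(f"pics/{n}.png",im[...,::-1])
E
python3 - <<'E'
from h import *
print(robot.grasp_offset, robot.state())
for n in("scene","top"):
    s=snapshot(n); save(n,s["color"]); np.savez(n,W=pts(s),c=s["color"]); print({k:s[k] for k in s if k not in("color","z_map")})
a=cv2.imread("pics/scene.png");b=cv2.imread("pics/top.png")
E
```

```text
pics
0.0188 {'clock': 0.0, 'qpos': array([-9.55055191e-02,  4.94209235e-01,  1.34612799e+00, -2.16618227e-05,
        1.30250845e+00, -9.55305562e-02]), 'dq': array([ 0.00091054, -0.00099136,  0.00011307, -0.00034972, -0.00023061,
       -0.00145742]), 'effort': array([-1.07322368e-03, -8.78814626e+01, -3.81857479e+01,  7.05250050e-02,
        5.33505273e-02, -1.50444166e-04]), 'tool_pos': array([6.24615993e-01, 2.91381938e-05, 2.13323135e-01]), 'ee_rot': array([ 7.07095756e-01,  7.07117529e-01, -4.06794599e-04, -4.76597718e-04]), 'force': array([0.51364869, 0.82485004, 0.43636393]), 'wrist_torque': array([-0.03289456,  0.05523583,  0.01172884]), 'grasp_force': 0.0, 'width': 0.997428749353984}
{'fx': 403.2466341456713, 'fy': 403.2466341456713, 'cx': 276.1413400824365, 'cy': 215.46837678106584, 'pose': array([[-0.85748576,  0.37988797, -0.34699179,  0.2577389 ],
       [-0.51450184, -0.62989983,  0.58181961,  0.53197752],
       [ 0.00245621,  0.67742995,  0.73558319,  0.7479954 ],
       [ 0.        ,  0.        ,  0.        ,  1.        ]])}
{'fx': 479.1921633365688, 'fy': 479.1921633365688, 'cx': 275.0494159038885, 'cy': 209.46884047856986, 'pose': array([[ 0.0161871 ,  0.99606554, -0.08712875,  0.4599824 ],
       [-0.99963448,  0.01423458, -0.02298448,  0.03512267],
       [-0.0216538 ,  0.08746896,  0.99593187,  1.35473847],
       [ 0.        ,  0.        ,  0.        ,  1.        ]])}
```

View pics/scene.png

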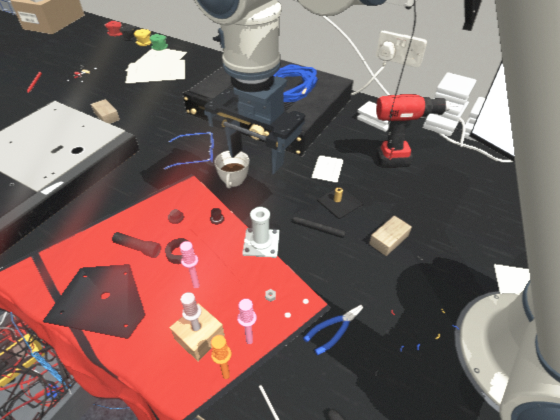

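View pics/top.png

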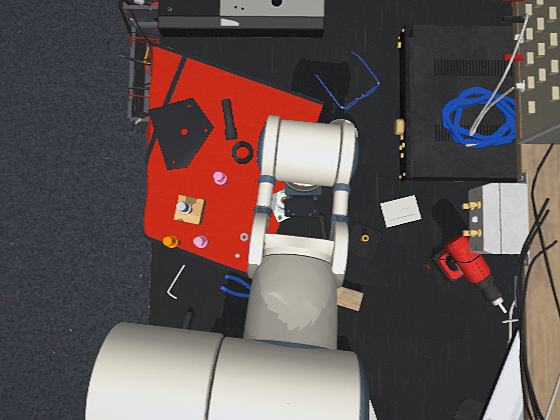

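The scene view shows the housing at (262,235), the brass bush on its black pad at (339,195), and the grey steel rod in its wooden stand at (190,310). The things that could be mistaken for the rod are the pink ones at (188,250) and (247,315) and the orange one at (221,350). In the top view the bush is at (365,239) and the stand at (188,209).

Run:
```python
from h import *
from scipy.optimize import least_squares
S=np.load("scene.npz");T=np.load("top.npz")
def box(D,u0,u1,v0,v1,zlo,zhi):
    W=D["W"][v0:v1,u0:u1].reshape(-1,3); m=(W[:,2]>zlo)&(W[:,2]<zhi); W=W[m]
    return W
def rep(n,W): print(n,len(W),np.round(np.nanmin(W,0),4),np.round(np.nanmax(W,0),4),np.round(np.nanmedian(W,0),4))
def cyl(n,W,r):
    f=lambda p:np.hypot(W[:,0]-p[0],W[:,1]-p[1])-r
    q=least_squares(f,np.nanmedian(W[:,:2],0)+[0.005,-.005],loss="soft_l1",f_scale=.002); print(n,"cyl",np.round(q.x,4),len(W),np.abs(q.fun).mean())
rep("bushS",box(S,330,350,183,206,.015,.06)); cyl("bush",box(S,330,350,183,206,.012,.038),.009)
rep("bushT",box(T,357,373,231,247,.03,.06))
rep("padT",box(T,345,385,215,262,.003,.03))
rep("hous lipS",box(S,248,276,203,222,.095,.12)); cyl("hous",box(S,248,276,215,240,.03,.09),.019)
rep("standT",box(T,170,207,190,226,.043,.06)); rep("rodT",box(T,174,204,190,224,.10,.2))
rep("rodS",box(S,178,203,290,330,.06,.2)); cyl("rodgrip",box(S,180,200,290,316,.112,.145),.012)
rep("standS",box(S,165,225,310,360,.044,.054))
for n,b in dict(p1=(210,228,168,188),p2=(192,208,233,250),o=(161,179,233,250)).items(): rep(n,box(T,*b,.06,.2))
save("crop",cv2.resize(S["c"][180:390,140:380],None,fx=3,fy=2.8,interpolation=cv2.INTER_CUBIC)[:590])
```

```text
bushS 79 [ 0.4915 -0.1942  0.0156] [ 0.5092 -0.1752  0.0436] [ 0.4988 -0.1795  0.0339]
bush cyl [ 0.5007 -0.1859] 54 0.0009130064323790775
bushT 34 [ 0.4923 -0.1901  0.0339] [ 0.5086 -0.1726  0.0471] [ 0.5003 -0.181   0.0412]
padT 807 [ 0.4367 -0.2407  0.003 ] [ 0.5667 -0.1369  0.0293] [ 0.4934 -0.1841  0.0062]
hous lipS 211 [0.5739 0.0152 0.0953] [0.6141 0.0577 0.1075] [0.5944 0.0369 0.1038]
hous cyl [0.5949 0.0355] 280 0.0011484687604138531
standT 513 [0.5312 0.2612 0.0434] [0.6107 0.3424 0.0583] [0.5658 0.2937 0.0504]
rodT 144 [0.5559 0.2838 0.1017] [0.5856 0.3136 0.1534] [0.5696 0.2964 0.1439]
rodS 467 [0.5545 0.2818 0.0611] [0.5879 0.3155 0.152 ] [0.5657 0.3033 0.1253]
rodgrip cyl [0.572  0.2984] 148 0.000428204684569797
standS 1067 [0.5312 0.2625 0.044 ] [0.6118 0.3394 0.0537] [0.5626 0.3077 0.0491]
p1 137 [0.6356 0.1948 0.0915] [0.6655 0.2254 0.1485] [0.6476 0.2078 0.1356]
p2 137 [0.4682 0.2413 0.091 ] [0.4999 0.268  0.1479] [0.483  0.2524 0.1376]
o 150 [0.467  0.3186 0.0932] [0.4985 0.3465 0.1465] [0.482  0.3301 0.1334]
```

View pics/crop.png

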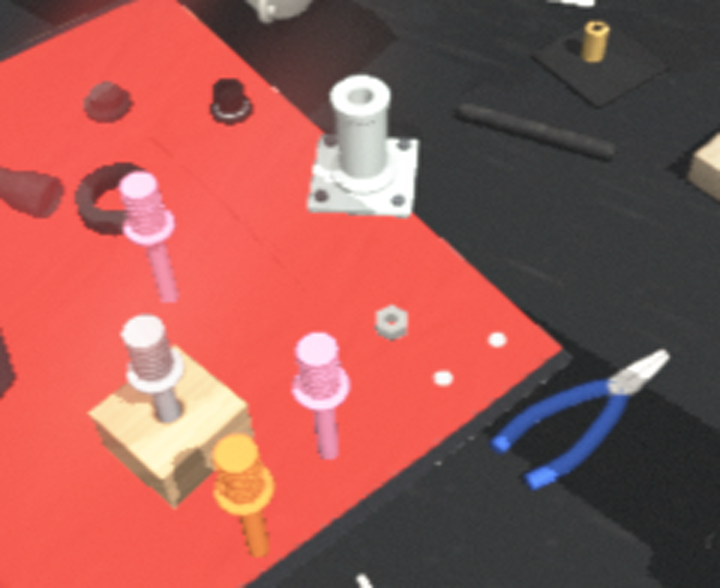

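The crop confirms my choices: the grey steel rod stands in the wooden block, while the pink and orange ones stand free. The brass bush is on the black pad. The heights match the given sizes: lip about 0.105, rod top 0.15, bush top about 0.042. I'll go above the bush first.

Request:
step_arm([
  [[-21, -31, -10, 0, 0, 0], [-21, -31, -10, 0, 0, 0], [-21, -31, -10, 0, 0, 0], [-21, -31, -10, 0, 0, 0], [-20, -31, -10, 0, 0, 0], [-20, -31, -10, 0, 0, 0], [0, 0, 0, 0, 0, 0], [0, 0, 0, 0, 0, 0]],
], jaw=60, squeeze=12)

```text
clock: 0.77
tool_pos: [0.4997, -0.1873, 0.1533]
ee_rot: [0.708, 0.706, -0.0, -0.001]
force: [0.6, 0.1, -0.1]
width: 0.66
grasp_force: 0.0
```

```bash
cat >> h.py <<'E'
from scipy.optimize import least_squares
def circ(P,r):
    q=least_squares(lambda p:np.hypot(P[:,0]-p[0],P[:,1]-p[1])-r,np.nanmean(P[:,:2],0),loss="soft_l1",f_scale=.001); return np.round(q.x,4),len(P),np.abs(q.fun).mean()
def near(W,x,y,r,zl,zh):
    P=W.reshape(-1,3); return P[(np.hypot(P[:,0]-x,P[:,1]-y)<r)&(P[:,2]>zl)&(P[:,2]<zh)]
E
python3 - <<'E'
from h import *
s=snapshot("wrist"); save("w1",s["color"]); W=pts(s); np.savez("w1",W=W,c=s["color"])
print(robot.state()["tool_pos"],s["pose"].round(3), s["fx"])
B=near(W,.5,-.183,.03,.03,.06); print(len(B),B.mean(0),B.min(0),B.max(0),np.median(B,0))
t=near(W,.5,-.183,.02,.039,.045);print(len(t),(t.min(0)+t.max(0))/2,t.min(0),t.max(0))
E
```

```text
[ 0.50066843 -0.18640133  0.15374621] [[ 1.     0.002  0.002  0.5  ]
 [-0.003  0.969  0.248 -0.116]
 [-0.002 -0.248  0.969  0.324]
 [ 0.     0.     0.     1.   ]] 301.60967173501473
294 [ 0.50097726 -0.18140012  0.04137688] [ 0.4927949  -0.19116503  0.03037455] [ 0.50944103 -0.17367251  0.04404607] [ 0.50072944 -0.1810597   0.04212376]
263 [ 0.5012177 -0.1825001  0.0416266] [ 0.49299436 -0.19116503  0.03920713] [ 0.50944103 -0.17383518  0.04404607]
```

View pics/w1.png

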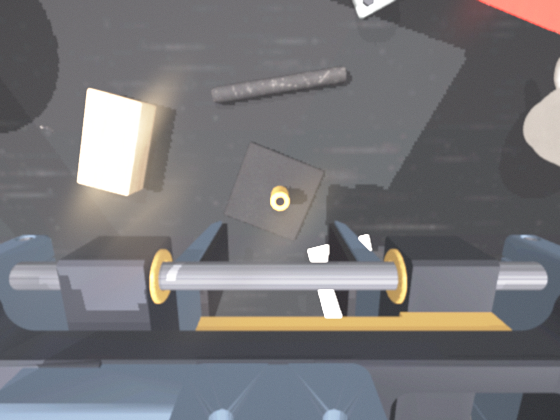

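The wrist view shows the bush at (280,200), at about (0.501, -0.183) with its top at 0.042. I'll grip its top 14 mm.

Request:
step_arm([
  [[0, 1, -30, 0, 0, 0], [0, 1, -30, 0, 0, 0], [0, 1, -25, 0, 0, 0], [0, 0, -20, 0, 0, 0], [0, 0, -14, 0, 0, 0], [0, 0, -6, 0, 0, 0], [0, 0, 0, 0, 0, 0], [0, 0, 0, 0, 0, 0]],
])

```text
clock: 1.48
tool_pos: [0.5016, -0.1825, 0.0294]
ee_rot: [0.707, 0.707, 0.0, 0.0]
force: [-0.8, -0.8, -0.1]
width: 0.659
grasp_force: 0.0
```

Request:
step_arm([
  [[0, 0, 0, 0, 0, 0], [0, 0, 0, 0, 0, 0], [0, 0, 0, 0, 0, 0], [0, 0, 0, 0, 0, 0], [0, 0, 0, 0, 0, 0], [0, 0, 0, 0, 0, 0], [0, 0, 0, 0, 0, 0], [0, 0, 0, 0, 0, 0]],
], jaw=8)

```text
clock: 2.15
tool_pos: [0.501, -0.1831, 0.029]
ee_rot: [0.707, 0.707, 0.0, 0.0]
force: [-0.0, 0.6, 1.2]
width: 0.193
grasp_force: 12.0
```

Request:
step_arm([
  [[0, 0, 20, 0, 0, 0], [0, 0, 34, 0, 0, 0], [0, 0, 38, 0, 0, 0], [10, 15, 34, 0, 0, 0], [20, 31, 20, 0, 0, 0], [20, 31, 0, 0, 0, 0], [20, 31, 0, 0, 0, 0], [15, 25, 0, 0, 0, 0], [9, 20, 0, 0, 0, 0], [0, 0, 0, 0, 0, 0], [0, 0, 0, 0, 0, 0], [0, 0, 0, 0, 0, 0]],
])

```text
clock: 3.15
tool_pos: [0.5945, -0.0305, 0.1746]
ee_rot: [0.707, 0.707, -0.0, -0.0]
force: [-0.4, -0.1, -0.4]
width: 0.194
grasp_force: 12.0
```

Run:
```python
from h import *
for i in range(2):
    s=snapshot("wrist"); W=pts(s); st=robot.state(); tp=st["tool_pos"]; print(tp,st["width"])
    L=near(W,.595,.036,.03,.1,.11); print("lip",len(L),np.median(L,0),(L.min(0)+L.max(0))/2,L.min(0),L.max(0))
    D=np.hypot(L[:,0]-np.median(L[:,0]),L[:,1]-np.median(L[:,1]))
    # bush in hand: points between TCP-25mm and TCP
    B=near(W,tp[0],tp[1],.03,tp[2]-.03,tp[2]-.004); print("bush",len(B), B.min(0) if len(B) else 0,B.max(0) if len(B) else 0)
    if len(B)>20: print("cyl",circ(B,.009))
    # bore floor (tight bush)
    F=near(W,.595,.036,.008,.05,.095); print("in bore",len(F),np.median(F,0) if len(F) else 0)
save("w2",s["color"]); np.savez("w2",W=W,c=s["color"])
```

```text
[ 0.59437841 -0.03087326  0.17463268] 0.19436383668717677
lip 1806 [0.59455615 0.03976518 0.10500165] [0.59490486 0.03892773 0.10362572] [0.57428087 0.01855066 0.10023489] [0.61552884 0.05930479 0.10701656]
bush 232 [ 0.58564155 -0.02792983  0.15234936] [ 0.60295216 -0.02089005  0.17059139]
cyl (array([ 0.5944, -0.0302]), 232, np.float64(0.00015726456210556064))
in bore 277 [0.59536439 0.0359256  0.07941266]
[ 0.59442966 -0.03104559  0.17472017] 0.1930270442916969
lip 1818 [0.59454236 0.0397534  0.10501501] [0.59492051 0.03891982 0.10391351] [0.57426235 0.01812882 0.10009868] [0.61557868 0.05971083 0.10772835]
bush 228 [ 0.58555029 -0.02858591  0.15208772] [ 0.60290495 -0.02126277  0.17069295]
cyl (array([ 0.5943, -0.0306]), 228, np.float64(0.0001539666445622807))
in bore 282 [0.59539134 0.03635915 0.07929678]
```

View pics/w2.png

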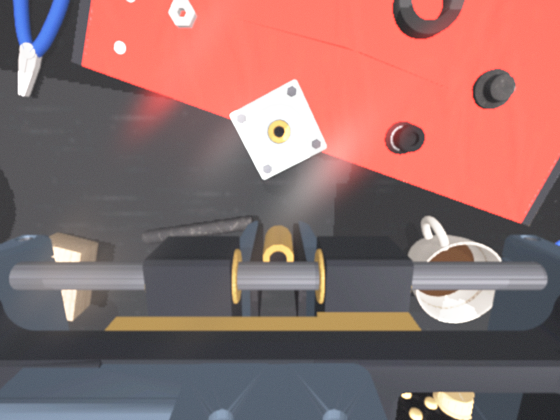

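The lip is at (279,131) and the bush in the hand at (279,240). Both are in one image, so the shift is dx +0.5, dy +69. The tight bush's top is about 26 mm down.

Request:
step_arm([
  [[0.5, 15, 0, 0, 0, 0], [0, 25, 0, 0, 0, 0], [0, 20, -8, 0, 0, 0], [0, 9.3, -15, 0, 0, 0], [0, 0, -12, 0, 0, 0], [0, 0, 0, 0, 0, 0], [0, 0, 0, 0, 0, 0], [0, 0, 0, 0, 0, 0]],
])

```text
clock: 3.92
tool_pos: [0.5956, 0.0382, 0.1405]
ee_rot: [0.707, 0.707, 0.0, 0.0]
force: [-0.2, 0.2, 0.4]
width: 0.192
grasp_force: 12.0
```

Run:
```python
from h import *
s=snapshot("wrist"); W=pts(s); st=robot.state(); tp=st["tool_pos"]; print(tp,st["force"])
L=near(W,.595,.039,.03,.1,.108); print("lip",len(L),L.min(0),L.max(0)); 
B=near(W,tp[0],tp[1],.02,.1125,tp[2]-.004); print("bush",len(B),B.min(0),B.max(0),circ(B,.009))
```

```text
[0.59578871 0.03831777 0.14062494] [ 0.89416445  0.56974138 -0.49859151]
lip 868 [0.57482932 0.02620842 0.10000014] [0.61449169 0.06005642 0.10701238]
bush 227 [0.58685883 0.04064141 0.11797111] [0.6040722  0.04796512 0.13647808] (array([0.5956, 0.0385]), 227, np.float64(0.00015973493491689932))
```

Request:
step_arm([
  [[-0.5, 0.4, -5, 0, 0, 0], [0, 0, -4, 0, 0, 0], [0, 0, -2, 0, 0, 0], [0, 0, -2, 0, 0, 0], [0, 0, -2, 0, 0, 0], [0, 0, -2, 0, 0, 0], [0, 0, -2, 0, 0, 0], [0, 0, 0, 0, 0, 0], [0, 0, 0, 0, 0, 0]],
])

```text
clock: 4.72
tool_pos: [0.5948, 0.0395, 0.1207]
ee_rot: [0.707, 0.707, -0.0, -0.0]
force: [0.1, -0.9, -0.6]
width: 0.189
grasp_force: 12.0
```

Request:
step_arm([
  [[0, 0, -3, 0, 0, 0], [0, 0, -3, 0, 0, 0], [0, 0, -3, 0, 0, 0], [0, 0, -2, 0, 0, 0], [0, 0, -1, 0, 0, 0], [0, 0, 0, 0, 0, 0], [0, 0, 0, 0, 0, 0]],
])

```text
clock: 5.3
tool_pos: [0.5948, 0.0395, 0.1087]
ee_rot: [0.707, 0.707, -0.0, -0.0]
force: [-0.3, 0.3, -0.1]
width: 0.194
grasp_force: 12.0
```

Free all the way down, so I'll release and rise.

Request:
step_arm([
  [[0, 0, 0, 0, 0, 0], [0, 0, 0, 0, 0, 0], [0, 0, 0, 0, 0, 0], [0, 0, 0, 0, 0, 0], [0, 0, 5, 0, 0, 0], [0, 0, 15, 0, 0, 0], [0, 0, 30, 0, 0, 0], [0, 0, 30, 0, 0, 0], [0, -10, 10, 0, 0, 0], [0, -30, 0, 0, 0, 0], [0, -20, 0, 0, 0, 0], [0, 0, 0, 0, 0, 0]],
], jaw=60)

```text
clock: 6.3
tool_pos: [0.595, -0.0238, 0.1993]
ee_rot: [0.708, 0.706, -0.0, 0.001]
force: [-0.9, -0.0, 0.5]
width: 0.657
grasp_force: 0.0
```

Run:
```python
from h import *
s=snapshot("wrist"); W=pts(s); st=robot.state(); tp=st["tool_pos"]; print(tp,st["force"],st["width"])
L=near(W,.595,.039,.03,.1,.107); print("lip",len(L),L.min(0),L.max(0)); 
B=near(W,.595,.039,.02,.108,.14); print("bush",len(B),B.min(0),B.max(0),circ(B,.009),np.percentile(B[:,2],[5,50,90]))
save("w3",s["color"][60:300,130:430])
```

```text
[ 0.59484592 -0.0222815   0.19903446] [-0.81716046  0.85370944 -0.07907174] 0.6566984867684322
lip 1452 [0.57462531 0.01855787 0.10001657] [0.61530892 0.05975262 0.10696616]
bush 361 [0.58621341 0.03125249 0.11328069] [0.60281661 0.04827305 0.11737298] (array([0.595 , 0.0359]), 361, np.float64(0.003061317350187606)) [0.11384356 0.11507058 0.11592456]
```

View pics/w3.png

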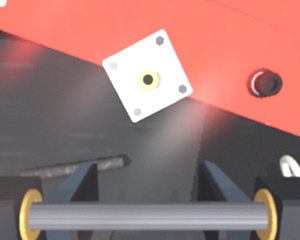

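The brass bush stands centred in the mouth at (147,80) in the crop, with its top at 0.115, about 10 mm proud. On to the rod.

Request:
step_arm([
  [[-3, 20, 20, 0, 0, 0], [-4, 35, 20, 0, 0, 0], [-4, 40, 10, 0, 0, 0], [-4, 40, 0, 0, 0, 0], [-4, 40, 0, 0, 0, 0], [-4, 40, 0, 0, 0, 0], [0, 30, 0, 0, 0, 0], [0, 12, 0, 0, 0, 0], [0, 0, 0, 0, 0, 0], [0, 0, 0, 0, 0, 0]],
])

```text
clock: 7.18
tool_pos: [0.5715, 0.2368, 0.2486]
ee_rot: [0.707, 0.708, -0.0, 0.0]
force: [-0.2, -0.3, -0.7]
width: 0.656
grasp_force: 0.0
```

Run:
```python
from h import *
s=snapshot("wrist"); W=pts(s); st=robot.state(); tp=st["tool_pos"]; print(tp,st["force"],st["width"]); save("w4",s["color"])
G=near(W,.572,.300,.025,.143,.156); print("griptop",len(G),(G.min(0)+G.max(0))/2,G.min(0),G.max(0),np.median(G,0))
C=near(W,.572,.300,.025,.098,.108); print("collar",len(C),(C.min(0)+C.max(0))/2,C.min(0),C.max(0))
for n,(x,y) in dict(p1=(.65,.213),p2=(.484,.258),o=(.483,.335)).items():
    P=near(W,x,y,.03,.085,.16); print(n,len(P),P.min(0) if len(P) else 0,P.max(0) if len(P) else 0)
```

```text
[0.57171191 0.23590702 0.24860523] [-0.43894342 -0.37000091  0.48133087] 0.659182616330689
griptop 597 [0.57150636 0.30154192 0.14743798] [0.56001428 0.28979867 0.14304546] [0.58299844 0.31328517 0.15183051] [0.57155256 0.30225128 0.14991492]
collar 276 [0.5716025  0.30152735 0.10427962] [0.55520788 0.28511693 0.10177941] [0.58799711 0.31793777 0.10677984]
p1 801 [0.63527543 0.20059238 0.09286275] [0.66769772 0.22813756 0.14377297]
p2 1030 [0.4682042  0.24138079 0.09339292] [0.5003386  0.273978   0.14404733]
o 1219 [0.4700911  0.31893992 0.09327717] [0.49948899 0.3518967  0.14379674]
```

View pics/w4.png

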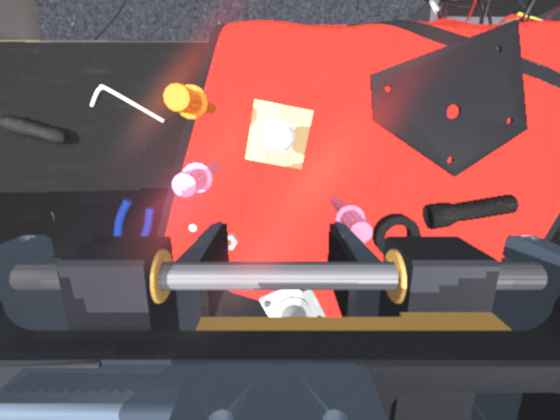

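The steel rod is at (281,137) in its stand, at (0.5716, 0.3016) with its collar top at 0.105. The pink ones are at (185,183) and (352,222) and the orange one at (180,98), all clear of the path.

Request:
step_arm([
  [[0, 20, 0, 0, 0, 0], [0, 26, 0, 0, 0, 0], [0, 15, 0, 0, 0, 0], [0, 4.5, -15, 0, 0, 0], [0, 0, -30, 0, 0, 0], [0, 0, -35, 0, 0, 0], [0, 0, -30, 0, 0, 0], [0, 0, -18, 0, 0, 0], [0, 0, -8, 0, 0, 0], [0, 0, -5, 0, 0, 0], [0, 0, 0, 0, 0, 0], [0, 0, 0, 0, 0, 0]],
])

```text
clock: 8.23
tool_pos: [0.5726, 0.3019, 0.1089]
ee_rot: [0.707, 0.707, 0.001, 0.0]
force: [1.0, 0.7, 0.2]
width: 0.66
grasp_force: 0.0
```

Request:
step_arm([
  [[0, 0, 0, 0, 0, 0], [0, 0, 0, 0, 0, 0], [0, 0, 0, 0, 0, 0], [0, 0, 0, 0, 0, 0], [0, 0, 0, 0, 0, 0], [0, 0, 0, 0, 0, 0], [0, 0, 0, 0, 0, 0]],
], jaw=15, squeeze=50)

```text
clock: 8.82
tool_pos: [0.5719, 0.3021, 0.1079]
ee_rot: [0.707, 0.707, 0.0, -0.0]
force: [0.1, 0.6, 2.2]
width: 0.255
grasp_force: 50.0
```

Request:
step_arm([
  [[0, 0, 10, 0, 0, 0], [0, 0, 25, 0, 0, 0], [0, 0, 35, 0, 0, 0], [0, 0, 35, 0, 0, 0], [0, 0, 30, 0, 0, 0], [0, 0, 15, 0, 0, 0], [0, 0, 0, 0, 0, 0], [0, 0, 0, 0, 0, 0]],
])

```text
clock: 9.48
tool_pos: [0.572, 0.3021, 0.2587]
ee_rot: [0.707, 0.707, 0.001, 0.0]
force: [-0.6, 0.8, -1.8]
width: 0.256
grasp_force: 50.0
```

Request:
step_arm([
  [[2, -15, 0, 0, 0, 0], [2, -30, 0, 0, 0, 0], [3, -35, 0, 0, 0, 0], [3, -38, 0, 0, 0, 0], [3, -38, 0, 0, 0, 0], [3, -38, 0, 0, 0, 0], [3, -38, 0, 0, 0, 0], [3, -38, 0, 0, 0, 0], [1, -30, 0, 0, 0, 0], [0, -20, 0, 0, 0, 0], [0, -7, 0, 0, 0, 0], [0, 0, 0, 0, 0, 0]],
])

```text
clock: 10.48
tool_pos: [0.5941, -0.0269, 0.2565]
ee_rot: [0.708, 0.706, -0.001, -0.001]
force: [0.2, 0.7, -1.5]
width: 0.254
grasp_force: 50.0
```

Run:
```python
from h import *
for i in range(2):
    s=snapshot("wrist"); W=pts(s); st=robot.state(); tp=st["tool_pos"]; print(tp,st["force"],st["width"])
    L=near(W,.595,.039,.03,.1,.107); print("lip",len(L),L.min(0),L.max(0)) 
    B=near(W,.595,.039,.014,.108,.12); print("bush",len(B),B.min(0),B.max(0),(B.min(0)+B.max(0))/2)
    R=near(W,tp[0],tp[1],.035,.14,tp[2]-.018); print("shank",len(R),R.min(0),R.max(0))
    for a,b in((.15,.18),(.18,.21),(.21,.238)):
        q=near(W,tp[0],tp[1],.02,a,b); 
        if len(q)>20: print(a,circ(q,.007))
    q=near(W,tp[0],tp[1],.035,tp[2]-.012,tp[2]-.003); print("collar",len(q),(q.min(0)+q.max(0))/2 if len(q) else 0)
save("w5",s["color"]); print(st["ee_rot"])
```

```text
[ 0.59419735 -0.02544752  0.25676016] [ 0.0622591   1.09993236 -1.48139198] 0.2543561730505993
lip 990 [0.57417263 0.01895281 0.10129017] [0.61499314 0.05951802 0.10698614]
bush 243 [0.58600251 0.0317943  0.11318821] [0.603176   0.04751698 0.1173683 ] [0.59458926 0.03965564 0.11527826]
shank 284 [ 0.58675704 -0.02529954  0.16024384] [ 0.60034817 -0.01975589  0.2190924 ]
0.15 (array([ 0.5935, -0.0272]), 87, np.float64(0.00012043661082950446))
0.18 (array([ 0.5936, -0.0272]), 158, np.float64(0.00012585289064983603))
0.21 (array([ 0.5938, -0.0272]), 39, np.float64(0.000141890117455911))
collar 267 [ 0.59388334 -0.01677507  0.25165655]
[ 0.59433161 -0.02454109  0.25698943] [ 0.76851671  1.03031085 -0.68461135] 0.2606105510155153
lip 997 [0.5742913  0.0182743  0.10011493] [0.61516307 0.05907979 0.10698933]
bush 248 [0.58605395 0.03125424 0.11302472] [0.60334157 0.04801774 0.1168275 ] [0.59469776 0.03963599 0.11492611]
shank 283 [ 0.586895   -0.02388597  0.16030572] [ 0.60048674 -0.01849238  0.21850563]
0.15 (array([ 0.5937, -0.0258]), 83, np.float64(0.00011514811113049283))
0.18 (array([ 0.5938, -0.0258]), 162, np.float64(0.00012335000615711514))
0.21 (array([ 0.5939, -0.0258]), 38, np.float64(0.0001460626808684772))
collar 286 [ 0.59402055 -0.01567185  0.25195135]
[ 7.07225834e-01  7.06987250e-01 -3.15490649e-04 -7.40660462e-04]
```

View pics/w5.png

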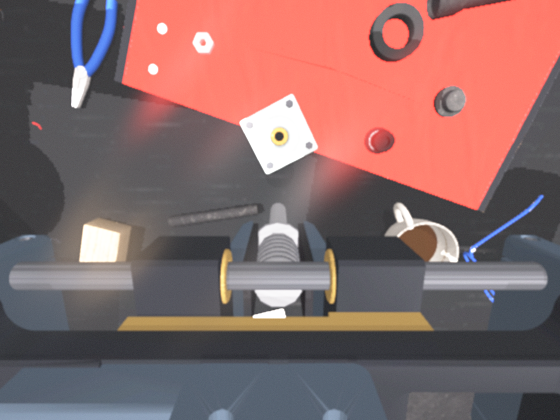

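The rod is gripped upright, with its tip at 0.160 near (279,210), and the mouth and bush are at (280,136). I'll move over the bore and stop just above the bush.

Request:
step_arm([
  [[1, 12, 0, 0, 0, 0], [0, 20, 0, 0, 0, 0], [0, 20, 0, 0, 0, 0], [0, 10, -8, 0, 0, 0], [0, 3.5, -14, 0, 0, 0], [0, 0, -10, 0, 0, 0], [0, 0, 0, 0, 0, 0], [0, 0, 0, 0, 0, 0], [0, 0, 0, 0, 0, 0], [0, 0, 0, 0, 0, 0]],
])

```text
clock: 11.42
tool_pos: [0.5962, 0.0402, 0.2264]
ee_rot: [0.707, 0.707, 0.0, 0.0]
force: [-0.4, -1.1, -0.8]
width: 0.253
grasp_force: 50.0
```

Run:
```python
from h import *
s=snapshot("wrist"); W=pts(s); st=robot.state(); tp=st["tool_pos"]; print(tp,st["force"])
L=near(W,.595,.039,.03,.1,.107); print("lip",len(L),L.min(0),L.max(0)) 
q=near(W,tp[0],tp[1],.02,.135,tp[2]-.018); print("shank",circ(q,.007),q.min(0))
B=near(W,.595,.039,.014,.108,.1185); print("bush",len(B),B.min(0),B.max(0))
```

```text
[0.5961986  0.04016732 0.22635266] [ 0.06558947  0.00285202 -2.24523348]
lip 877 [0.57446293 0.02014482 0.100065  ] [0.61558406 0.0599385  0.10695252]
shank (array([0.596 , 0.0398]), 268, np.float64(0.00012961550084681769)) [0.58924102 0.04159457 0.13509491]
bush 132 [0.58677401 0.03568009 0.10824318] [0.60333731 0.04859566 0.11665973]
```

Request:
step_arm([
  [[-1, -0.6, -5, 0, 0, 0], [0, 0, -3, 0, 0, 0], [0, 0, -1, 0, 0, 0], [0, 0, -1, 0, 0, 0], [0, 0, -1, 0, 0, 0], [0, 0, -1, 0, 0, 0], [0, 0, -1, 0, 0, 0], [0, 0, -1, 0, 0, 0], [0, 0, -1, 0, 0, 0], [0, 0, -1, 0, 0, 0], [0, 0, -1, 0, 0, 0], [0, 0, -1, 0, 0, 0]],
])

```text
clock: 12.47
tool_pos: [0.595, 0.0399, 0.2078]
ee_rot: [0.707, 0.707, 0.0, 0.0]
force: [-0.8, -0.8, 4.4]
width: 0.255
grasp_force: 50.0
```

Request:
step_arm([
  [[0, 0, -1.5, 0, 0, 0], [0, 0, -2, 0, 0, 0], [0, 0, -2, 0, 0, 0], [0, 0, -2, 0, 0, 0], [0, 0, -2, 0, 0, 0], [0, 0, -2, 0, 0, 0], [0, 0, -2, 0, 0, 0], [0, 0, -2, 0, 0, 0], [0, 0, -2, 0, 0, 0], [0, 0, -2, 0, 0, 0], [0, 0, -1.5, 0, 0, 0], [0, 0, -1, 0, 0, 0]],
])

```text
clock: 13.47
tool_pos: [0.5948, 0.0399, 0.1855]
ee_rot: [0.707, 0.707, -0.0, -0.0]
force: [0.4, 0.2, 3.2]
width: 0.257
grasp_force: 50.0
```

Request:
step_arm([
  [[0, 0, -1, 0, 0, 0], [0, 0, -1, 0, 0, 0], [0, 0, -1, 0, 0, 0], [0, 0, -1, 0, 0, 0], [0, 0, 0, 0, 0, 0]],
])

```text
clock: 13.88
tool_pos: [0.5948, 0.0399, 0.1815]
ee_rot: [0.707, 0.707, -0.0, -0.0]
force: [0.6, 0.4, 1.7]
width: 0.253
grasp_force: 50.0
```

Request:
step_arm([
  [[0, 0, -1, 0, 0, 0], [0, 0, -1, 0, 0, 0], [0, 0, 0, 0, 0, 0]],
])

```text
clock: 14.13
tool_pos: [0.5948, 0.0399, 0.1796]
ee_rot: [0.707, 0.707, -0.0, -0.0]
force: [-0.1, 0.6, 1.0]
width: 0.255
grasp_force: 50.0
```

Request:
step_arm([
  [[0, 0, -0.8, 0, 0, 0], [0, 0, -0.8, 0, 0, 0], [0, 0, -0.8, 0, 0, 0]],
])

```text
clock: 14.38
tool_pos: [0.5951, 0.0399, 0.1776]
ee_rot: [0.707, 0.707, 0.0, 0.0]
force: [-0.7, -0.2, 9.7]
width: 0.256
grasp_force: 50.0
```

Request:
step_arm([
  [[0, 0, -0.8, 0, 0, 0], [0, 0, -0.8, 0, 0, 0]],
])

```text
clock: 14.55
tool_pos: [0.5952, 0.0399, 0.1763]
ee_rot: [0.707, 0.707, 0.0, 0.0]
force: [-1.7, 0.6, 13.8]
width: 0.255
grasp_force: 50.0
```

It has bottomed. I'll hold and read the steady value.

Request:
step_arm([
  [[0, 0, 0, 0, 0, 0], [0, 0, 0, 0, 0, 0]],
])

```text
clock: 14.72
tool_pos: [0.5953, 0.0399, 0.1765]
ee_rot: [0.707, 0.707, 0.0, 0.0]
force: [-0.9, 0.4, 12.8]
width: 0.261
grasp_force: 50.0
```

Run:
```python
from h import *
for i in range(4): snapshot("wrist"); s=robot.state(); print(s["force"][2],s["tool_pos"][2])
```

```text
13.133576222619817 0.1764841114534535
13.18579077617795 0.17646328360418645
12.496376003195182 0.17646427236422027
12.668395022495961 0.1764791863490945
```

Request:
step_arm([
  [[0, 0, -0.3, 0, 0, 0], [0, 0, 0, 0, 0, 0], [0, 0, 0, 0, 0, 0], [0, 0, 0, 0, 0, 0], [0, 0, 0, 0, 0, 0], [0, 0, 0, 0, 0, 0]],
])

```text
clock: 15.42
tool_pos: [0.5953, 0.0399, 0.1762]
ee_rot: [0.707, 0.707, 0.0, 0.0]
force: [-1.9, -0.2, 13.4]
width: 0.255
grasp_force: 50.0
```

Request:
step_arm([
  [[0, 0, 0, 0, 0, 0], [0, 0, 0, 0, 0, 0], [0, 0, 0, 0, 0, 0], [0, 0, 0, 0, 0, 0], [0, 0, 0, 0, 0, 0], [0, 0, 0, 0, 0, 0], [0, 0, 0, 0, 0, 0], [0, 0, 0, 0, 0, 0], [0, 0, 0, 0, 0, 0], [0, 0, 0, 0, 0, 0]],
])

```text
clock: 16.25
tool_pos: [0.5953, 0.0399, 0.1762]
ee_rot: [0.707, 0.707, 0.0, 0.0]
force: [-0.8, -0.1, 13.3]
width: 0.252
grasp_force: 50.0
```

Request:
step_arm([
  [[0, 0, 2, 0, 0, 0], [0, 0, 8, 0, 0, 0], [0, 0, 18, 0, 0, 0], [0, 0, 25, 0, 0, 0], [0, 0, 20, 0, 0, 0], [0, 0, 10, 0, 0, 0], [0, 0, 2, 0, 0, 0], [0, 0, 0, 0, 0, 0]],
])

```text
clock: 16.92
tool_pos: [0.5947, 0.0399, 0.2603]
ee_rot: [0.707, 0.707, 0.0, 0.0]
force: [-0.1, -0.1, -2.1]
width: 0.254
grasp_force: 50.0
```

Request:
step_arm([
  [[-3, 15, 0, 0, 0, 0], [-3, 30, 0, 0, 0, 0], [-3, 38, 0, 0, 0, 0], [-3, 38, 0, 0, 0, 0], [-3, 38, 0, 0, 0, 0], [-3, 38, 0, 0, 0, 0], [-3, 35, 0, 0, 0, 0], [-2, 20, 0, 0, 0, 0], [-0.5, 10, 0, 0, 0, 0], [0, 0, 0, 0, 0, 0], [0, 0, 0, 0, 0, 0], [0, 0, 0, 0, 0, 0]],
])

```text
clock: 17.92
tool_pos: [0.5714, 0.3006, 0.2598]
ee_rot: [0.707, 0.707, -0.001, -0.0]
force: [-0.1, -0.6, -1.5]
width: 0.256
grasp_force: 50.0
```

Run:
```python
from h import *
s=snapshot("wrist"); W=pts(s); st=robot.state(); tp=st["tool_pos"]; print(tp,st["force"])
for a,b in((.15,.18),(.18,.21),(.21,.238)):
    q=near(W,tp[0],tp[1],.02,a,b)
    if len(q)>20: print("shank",circ(q,.007),q[:,2].min())
s=snapshot("scene"); W=pts(s)
q=near(W,.5725,.299,.03,.155,.24); print(circ(near(W,.5725,.299,.02,.165,.23),.007),q[:,2].min())
```

```text
[0.57150135 0.30051675 0.2600634 ] [-0.39149659  0.4489397  -1.29313624]
shank (array([0.571 , 0.3001]), 69, np.float64(0.00010419626805284765)) 0.1635160131563158
shank (array([0.571 , 0.3002]), 156, np.float64(0.00013745624643954208)) 0.18065530001490804
shank (array([0.571 , 0.3002]), 59, np.float64(0.0001421884385670578)) 0.21007736951344289
(array([0.5716, 0.2969]), 203, np.float64(0.00040064708408124074)) 0.1612703036106754
```

Request:
step_arm([
  [[0.6, 1.4, -15, 0, 0, 0], [0, 0, -25, 0, 0, 0], [0, 0, -25, 0, 0, 0], [0, 0, -20, 0, 0, 0], [0, 0, -10, 0, 0, 0], [0, 0, -5, 0, 0, 0], [0, 0, 0, 0, 0, 0], [0, 0, 0, 0, 0, 0]],
])

```text
clock: 18.68
tool_pos: [0.5726, 0.3032, 0.1615]
ee_rot: [0.707, 0.707, 0.001, 0.0]
force: [-0.4, 0.1, -1.0]
width: 0.253
grasp_force: 50.0
```

Run:
```python
from h import *
s=snapshot("wrist"); W=pts(s); st=robot.state(); tp=st["tool_pos"]; print(tp,st["force"])
q=near(W,tp[0],tp[1],.02,.07,.14); print("shank",circ(q,.007))
m=near(W,.5716,.3016,.06,.046,.053); r=cv2.minAreaRect((m[:,:2]*1e4).astype(np.float32)); print("stand",len(m),r)
m=near(W,.5716,.3016,.06,.046,.054); print(m.min(0),m.max(0))
```

```text
[0.57270591 0.30338712 0.1617805 ] [ 0.49020834 -0.18807991 -2.05549208]
shank (array([0.5724, 0.3028]), 266, np.float64(0.0001402452614204381))
stand 3484 ((5717.640625, 3031.731201171875), (676.270751953125, 700.6597900390625), 79.69304656982422)
[0.53143398 0.27613926 0.04603653] [0.61172778 0.34219705 0.05247246]
```

Request:
step_arm([
  [[-0.7, -0.5, -6, 0, 0, 0], [0, 0, -6, 0, 0, 0], [0, 0, -6, 0, 0, 0], [0, 0, -6, 0, 0, 0], [0, 0, -5, 0, 0, 0], [0, 0, 0, 0, 0, 0]],
])

```text
clock: 19.23
tool_pos: [0.5706, 0.3025, 0.13]
ee_rot: [0.707, 0.707, -0.001, -0.0]
force: [-0.0, 0.2, -1.7]
width: 0.254
grasp_force: 50.0
```

Request:
step_arm([
  [[0, 0, -6, 0, 0, 0], [0, 0, -6, 0, 0, 0], [0, 0, -5, 0, 0, 0], [0, 0, -3, 0, 0, 0], [0, 0, -1.5, 0, 0, 0], [0, 0, -1, 0, 0, 0], [0, 0, 0, 0, 0, 0], [0, 0, 0, 0, 0, 0]],
])

```text
clock: 19.9
tool_pos: [0.5714, 0.3028, 0.1091]
ee_rot: [0.707, 0.707, 0.0, 0.0]
force: [0.5, 0.1, -1.1]
width: 0.256
grasp_force: 50.0
```

Request:
step_arm([
  [[0, 0, -0.5, 0, 0, 0], [0, 0, -0.5, 0, 0, 0], [0, 0, 0, 0, 0, 0], [0, 0, 0, 0, 0, 0]],
])

```text
clock: 20.23
tool_pos: [0.5713, 0.3028, 0.108]
ee_rot: [0.707, 0.707, 0.0, 0.0]
force: [0.0, 0.0, -1.8]
width: 0.255
grasp_force: 50.0
```

Request:
step_arm([
  [[0, 0, 0, 0, 0, 0], [0, 0, 0, 0, 0, 0], [0, 0, 0, 0, 0, 0], [0, 0, 0, 0, 0, 0], [0, 0, 0, 0, 0, 0], [0, 0, 4, 0, 0, 0], [0, 0, 10, 0, 0, 0], [0, 0, 20, 0, 0, 0], [0, 0, 30, 0, 0, 0], [0, 0, 30, 0, 0, 0], [0, 0, 30, 0, 0, 0], [0, 0, 10, 0, 0, 0]],
], jaw=60)

```text
clock: 21.23
tool_pos: [0.5728, 0.3035, 0.2477]
ee_rot: [0.707, 0.707, 0.003, 0.001]
force: [0.8, -0.5, 0.7]
width: 0.658
grasp_force: 0.0
```

Request:
step_arm([
  [[2, -15, 0, 0, 0, 0], [2, -30, 0, 0, 0, 0], [3, -38, 0, 0, 0, 0], [3, -40, 0, 0, 0, 0], [3, -40, 0, 0, 0, 0], [3, -40, 0, 0, 0, 0], [3, -40, 0, 0, 0, 0], [3, -38, 0, 0, 0, 0], [0, -30, 0, 0, 0, 0], [0, -15, 0, 0, 0, 0], [0, 0, 0, 0, 0, 0], [0, 0, 0, 0, 0, 0]],
])

```text
clock: 22.23
tool_pos: [0.5927, -0.0242, 0.2415]
ee_rot: [0.708, 0.706, -0.0, -0.0]
force: [0.5, 0.1, -1.3]
width: 0.659
grasp_force: 0.0
```

Run:
```python
from h import *
s=snapshot("wrist"); W=pts(s); st=robot.state(); print(st["tool_pos"],st["force"],st["width"])
b=near(W,.595,.039,.008,.05,.1); print("bush top",len(b),np.percentile(b[:,2],[10,50,90]),circ(b,.007))
c=s["color"]; t=snapshot("scene"); W=pts(t)
g=near(W,.572,.299,.02,.112,.16); print("grip",circ(g[g[:,2]<.145],.012),g[:,2].max(),)
save("end",np.hstack([c,t["color"]])[:, :][::1]); im=cv2.imread("pics/end.png"); cv2.imwrite("pics/end2.png",cv2.resize(im,(800,300)))
```

```text
[ 0.59279055 -0.02324909  0.24156976] [ 0.30716195 -0.46895637 -0.1158684 ] 0.6595424111873249
bush top 178 [0.08006152 0.08103834 0.0821534 ] (array([0.595, 0.039]), 178, np.float64(0.0019216492938740957))
grip (array([0.5714, 0.2992]), 150, np.float64(0.00041033866391845033)) 0.15164955500353738
```

View pics/end2.png

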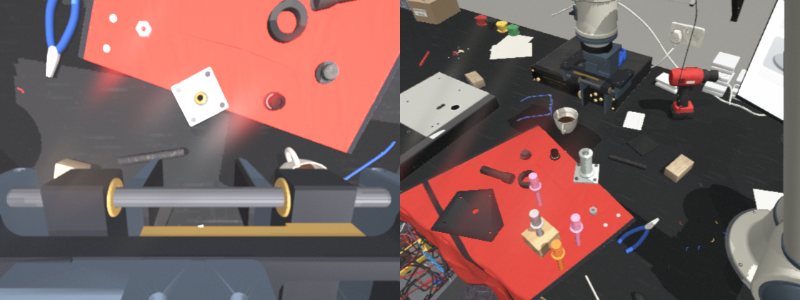

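The bush sits in the bore at (200,99) with its top about 24 mm below the mouth. The rod is back in its stand at (538,215), upright with its top at 0.150, and the gripper is clear.

```bash
python3 -c "
from bench import robot
print(robot.finish_job())"
```

```text
the job is handed in; nothing more can be done
None
```

The job is done and handed in at about 22 s: both bushes are bottomed (loose one's top about 24 mm below the mouth) after a steady push of about 15 N for over a second, with no force reading above about 16 N. The rod is back upright in its stand and released.

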